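Pin the drying tray into line

TASK

The tray of freshly painted model parts has slid sideways on its dock, so the hole in its front tab no longer sits over the hole in the dock's hidden socket block. Take the orange-handled taper pin out of its wooden holder, put it through the tab's hole, feel sideways for the hole below without forcing it so that the pin draws the tray into line, then press it fully home with its collar flat on the tab and let go. Leave the two paint jars and the dish where they are.

Things in the scene. Friction and masses are not known exactly. Their poses are not given: they have to be found in the camera images.
- pin_grip (a point): Middle of the taper pin's round orange handle (20 mm across, 48 mm tall); pin upright at start, z up. Its steel collar (28 mm across, 4 mm thick) has its top face 24 mm and its underside 28 mm below this point. Below the collar: shank 16 mm across for 10 mm, then a 28 mm long taper to a flat tip 8 mm across, 66 mm below this point. About 70 g.
- pin_collar (a point): Centre of the underside of the pin's collar, on the pin's axis; this face lies flat on the tab when the pin is fully home.
- holder: Fixed wooden block 60 x 60 x 44 mm (origin: centre of its underside) with a loose 22 mm hole right through its middle in which the pin stands, collar resting on the block.
- tray_hole (a point): Centre of the 18 mm hole in the tray's aluminium front tab, on its top face, 50 mm above the desk; moves with the tray. z up, y along the slide, x towards the stick board. Tab 60 (x) x 100 (y) x 8 mm thick. The tray slides only along y, about 2.5 to 3.5 N of friction, and stays where left. Pin fully home: collar underside at this point, tip 38 mm below it.
- dock: Fixed dock, 235 x 220 mm, with tray and, under the tab, a socket block: flat face 10 mm below the tab's top, 18 mm hole right through. At the start that hole is 6 to 24 mm from tray_hole towards -y of the tray (unmeasured), none in x. Socket and tray sit on soft mounts that sink 1 mm per 4 N, 6 mm at most. Over 35 N of the pin on any of these is forcing. Origin on the desk; axes as tray_hole.
- jar_gold: Loose small paint jar with a gold lid, 38 mm across, 58 mm tall, origin at the centre of its underside. Not to be moved.
- jar_silver: Loose small paint jar with a silver lid, 38 mm across, 58 mm tall, origin at the centre of its underside. Not to be moved.
- dish: Loose white mixing dish, 80 mm across, 16 mm tall, origin at the centre of its underside. Not to be moved.
- stick_board (a point): Middle of the top of the tray's cardboard stick board, 105 (x) x 180 (y) mm, moves with the tray; axes as tray_hole, which is 125 mm away towards -x. Painted parts on sticks stand up to 150 mm above it, the nearest 105 mm from tray_hole towards +x: keep clear of them.

How it is judged:
By the outcome, as a careful person would: the job done as asked, in the order asked, and still so for the second after the job is handed in, with the robot touching nothing.
It also fails if it takes over 58 s, if anything falls off the work surface, if the arm or the gripper's body presses on something with over 40 N, if the wrist force passes 120 N, or if a joint passes its speed limit or range.

ROBOT

A 6-joint arm with a two-finger parallel gripper is mounted at the origin on the work surface. World frame = base frame: x ahead of the robot, y to its left, z up, the work surface at z = 0. Lengths are in mm, angles in degrees, forces in N, time in s.
With the tool pointing down it reaches from about 350 to 850 mm from the base axis. Payload 8.1 kg.
Tool frame: the origin (TCP) lies between the finger pads; the fingertips stand ahead of it and the grasp point (between the pads) lies 2 mm behind it (nose_length is the z of the fingertips in the tool frame, in mm); z points along the fingers, y is the direction in which the jaws open and shut (so a half turn about z gives the same grasp; the last joint's range is limited). The gripper opens to 85 mm and grips with 20 to 120 N. Pads are 22 mm wide; open, the fingers measure 114 mm over their backs; the gripper's body (76 mm by 85 mm) begins 54 mm behind the grasp point. The pads swing forward as they close: fully open they stand 13 mm farther back than shut.
Start: joints at [63.404, 7.471, 85.268, -0, 87.261, -4.893], TCP at [221.863, 557.478, 218.792] pointing down, gripper open.
Joint ranges: [-169.43, 169.43], [-51.17, 129.36], [1.28, 143.12], [-76.62, 256.62], [0, 156.53], [-152.29, 152.29]. Speed limits (degrees/s): [136.94, 136.94, 159.86, 180, 180, 180].

INTERFACE

Orientations are given as [roll, pitch, yaw] about the fixed x, y, z axes, in that order (R = Rz(yaw) Ry(pitch) Rx(roll)).
In Python, from bench import * gives the robot as it stands.
- The arm moves only by the tool jog_arm, never from a script. Its argument "plan" is a list of rows, each a list of 3 entries, a list of its own where there are three numbers: the turn, a rotation vector about the tool's x, y, z in degrees, then the shift along the tool's x, y, z in m, then the gripper's target within -1 to 1 (fully open at 1, half-way at 0, shut at -1). A call has 1 to 12 rows; each row is the pose to reach, as a shift and turn from the pose commanded when the call began, along the tool's axes at that moment; what a row does not reach only later rows make up. A row lasts 1/8 s, in which the tool goes at most 62.5 mm and 10.7 degrees, less where a joint would pass 70% of its speed; a pose out of reach is approached as far as the arm can. A call with a gripper value outside its range is refused whole. The fingers move at their own pace and stop on an object; "force" is the grip in N (left out, the last holds). Time passes only in rows, so rows that repeat a pose let the fingers close. It gives the time, the measured TCP pose, the force and the opening at its end, in the units of the state.
- sense(): the state, without advancing time (a new reading comes with each control period).
- snapshot(name): name is "side" or "top" or "wrist"; returns (picture, depth): 420x560x3 uint8, blue, green, red; 420x560 float32, mm along the optical axis (not along the pixel's ray), 0 where there is no reading.
- camera_info(name): a dict with "fov_y" (degrees; the focal length in pixels is half the picture's height over the tangent of half this angle, whatever the lens; pixels are square), "cx", "cy" (the principal point, pixels), "origin" and "orientation" of the camera in the world. Camera axes: x right, y down, z forward; pixel columns grow to the right and rows downward; lengths in mm; the calibration is good to about 2 mm. A picture is of the moment at which its call begins: read the wrist's pose just before it. camera_info takes no time and is no camera call; for the wrist camera it gives the pose at the moment of the call.
- hand_in(): hands the job in, once; it reports no verdict.
The state is a dict: "time": time; "joint_pos": joint angles; "qd": joint speeds; "joint_efforts": joint torques, N m; "tool_pos": TCP position; "tcp_rot": TCP orientation; "ft_force": force on the tool from outside, world axes, zero at the start; "wrist_torque": the same for the moment, N m; "finger_gap": finger opening in mm.
Only numpy, scipy, OpenCV 4.12 (cv2) and the standard library are available. Lean on these libraries where they do the work, as an engineer would, in place of code of your own. Each camera call takes 0.05 s, during which the arm holds its last target.

## Working session

There is one attempt and no reset: what is moved stays moved. The work goes in short steps, Python scripts to look and compute and a tool call to move; the robot and the scene stay as the last step left them, time stands still between calls to the robot, and variables do not carry over. Pictures are saved under pics/ and viewed, and the job is handed in when it is done.

Besides the shell and the picture viewer there is one more tool, called after "Call:" by a JSON object that holds its "op" and its "data", one argument or row to a line. jog_arm: Moves the arm, as the interface text tells. Its arguments: {"type":"object","properties":{"plan":{"type":"array","items":{"type":"array"}},"force":{"type":"number"}},"required":["plan"]}

```bash
ls; mkdir -p pics
python3 - <<'E'
from bench import *
import cv2,numpy as np
print(sense())
for n in ("top","side"):
    p,d=snapshot(n); cv2.imwrite(f"pics/{n}0.png",p); np.save(f"{n}0.npy",d); print(n,camera_info(n))
E
```

```text
pics
{'time': 0.0, 'joint_pos': array([ 6.34033743e+01,  7.51443459e+00,  8.53314733e+01,  2.70342726e-04,
        8.72620635e+01, -4.89440245e+00]), 'qd': array([-0.0535714 ,  0.05292401, -0.02161911,  0.02411696,  0.05133574,
       -0.03229526]), 'joint_efforts': array([-1.14124927e-03, -5.69375145e+01, -5.00567830e+01, -1.54210798e-04,
        1.42360645e-02,  3.71605449e-05]), 'tool_pos': array([221.59444964, 556.94361665, 217.73045937]), 'tcp_rot': array([-1.79892445e+02, -9.48109114e-03,  1.58297755e+02]), 'ft_force': array([ 0.49827611, -0.54446986,  0.16638991]), 'wrist_torque': array([ 0.00120224,  0.00630657, -0.03384723]), 'finger_gap': 85.23069222709539}
top {'fov_y': 50.859888124709535, 'cx': 280.7637239391016, 'cy': 207.1995058010393, 'origin': array([ 417.11138075,   10.91738217, 1084.29884938]), 'orientation': array([-1.73055114e+02,  6.27705349e-02, -9.13311918e+01])}
side {'fov_y': 50.76286799410064, 'cx': 286.6612992144393, 'cy': 213.6874673816284, 'origin': array([ 152.19060707, -672.04712085,  776.46423142]), 'orientation': array([-131.43027258,   -0.86162284,  -30.29454406])}
```

View pics/top0.png

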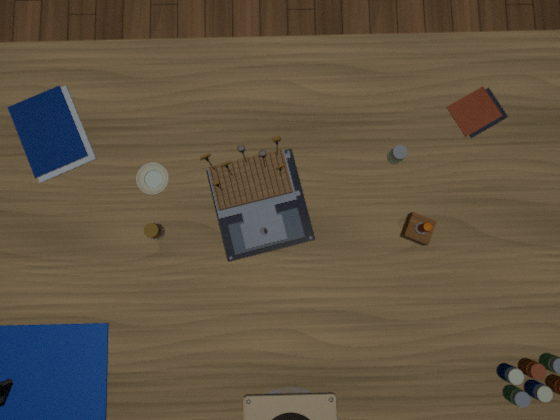

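View pics/side0.png

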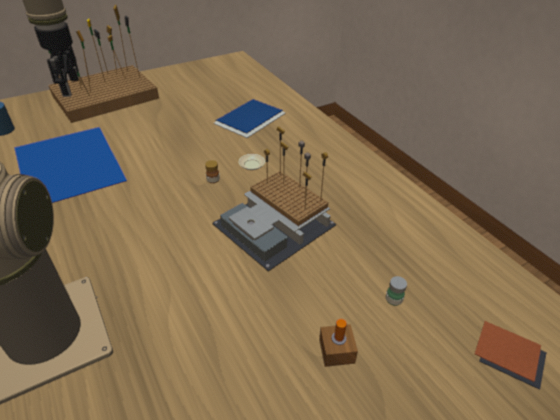

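Top view: holder/pin near (420,228), tab hole near (264,231), stick board above it (away from the robot); gold jar (152,230), dish (152,178), silver jar (399,154). Next I'll zoom in and measure.

```bash
cat > h.py <<'E'
import numpy as np, cv2
from scipy.spatial.transform import Rotation as R
def ray(info,u,v,H=420):
    f=H/2/np.tan(np.radians(info['fov_y']/2))
    d=np.array([(u-info['cx'])/f,(v-info['cy'])/f,1.0])
    return np.array(info['origin']),R.from_euler('xyz',info['orientation'],degrees=True).as_matrix()@d
def onplane(info,u,v,z):
    o,d=ray(info,u,v); return o+d*(z-o[2])/d[2]
def atdepth(info,u,v,dep):
    o,d=ray(info,u,v); return o+d*dep
def proj(info,P,H=420):
    f=H/2/np.tan(np.radians(info['fov_y']/2))
    c=R.from_euler('xyz',info['orientation'],degrees=True).as_matrix().T@(np.array(P)-info['origin'])
    return np.array([info['cx']+f*c[0]/c[2],info['cy']+f*c[1]/c[2]])
def meet(i1,p1,i2,p2):
    o1,d1=ray(i1,*p1);o2,d2=ray(i2,*p2)
    s=np.linalg.lstsq(np.c_[d1,-d2],o2-o1,rcond=None)[0]
    a=o1+d1*s[0];b=o2+d2*s[1];return (a+b)/2,np.linalg.norm(a-b)
E
python3 - <<'E'
from bench import *
from h import *
T=cv2.imread("pics/top0.png");S=cv2.imread("pics/side0.png")
a=cv2.resize(T[130:270,195:325],None,fx=5,fy=5,interpolation=2)[:, :]
b=cv2.resize(T[195:265,385:455],None,fx=5,fy=5,interpolation=2)
g=lambda x:np.clip(x.astype(float)*2,0,255).astype(np.uint8)
cv2.imwrite("pics/tz.png",g(cv2.resize(a,(520,560))));cv2.imwrite("pics/th.png",g(b))
cv2.imwrite("pics/sz.png",g(cv2.resize(S[180:270,205:345],None,fx=5,fy=5,interpolation=2)))
cv2.imwrite("pics/sh.png",g(cv2.resize(S[310:370,310:370],None,fx=8,fy=8,interpolation=2)))
D=np.load("top0.npy");it=camera_info("top")
for u,v in [(264,231),(264,224),(420,228),(427,227),(410,228),(280,240),(150,300)]:
    print(u,v,D[v,u],atdepth(it,u,v,D[v,u]).round(1))
ii={"top":it,"side":camera_info("side")}
for n,im in (("top",T),("side",S)):
    h=cv2.cvtColor(im,cv2.COLOR_BGR2HSV)
    m=cv2.inRange(h,(5,200,150),(18,255,255))
    k,l,st,c=cv2.connectedComponentsWithStats(m)
    for i in range(1,k):
        if st[i,4]>15: print(n,st[i],c[i])
E
```

```text
264 231 1078.345 [490.8  51.3   6.9]
264 224 1036.6031 [504.2  49.4  50.6]
420 228 1009.28925 [ 484.6 -307.8   76.3]
427 227 988.43604 [ 485.  -316.9   97.4]
410 228 1042.3851 [ 487.3 -294.7   43.3]
280 240 1035.6134 [466.   12.7  47. ]
150 300 1066.5187 [331.  330.   -1.1]
side [337 319   9   8  57] [340.9122807  322.96491228]
```

View pics/tz.png

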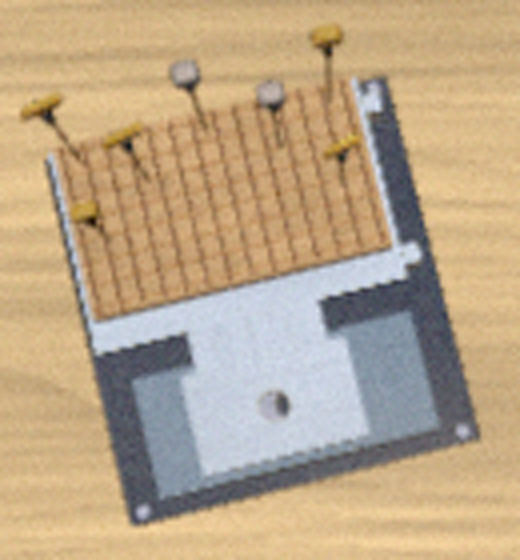

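View pics/th.png

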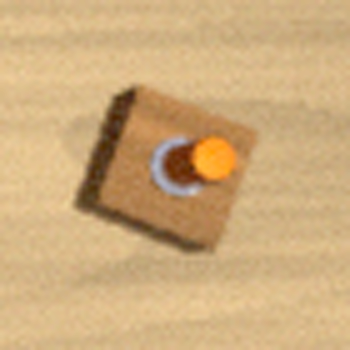

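View pics/sz.png

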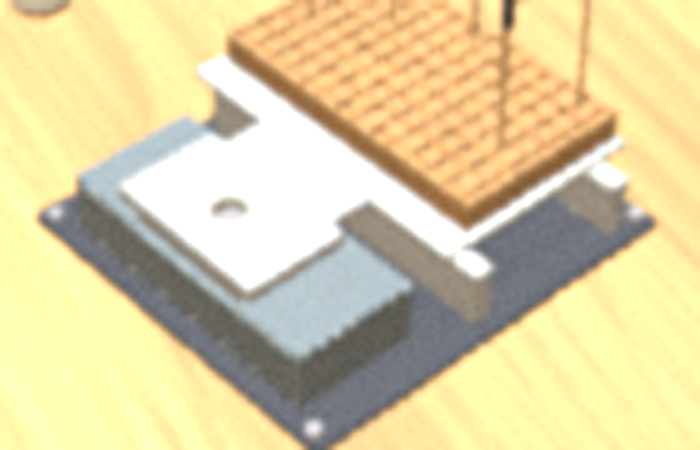

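View pics/sh.png

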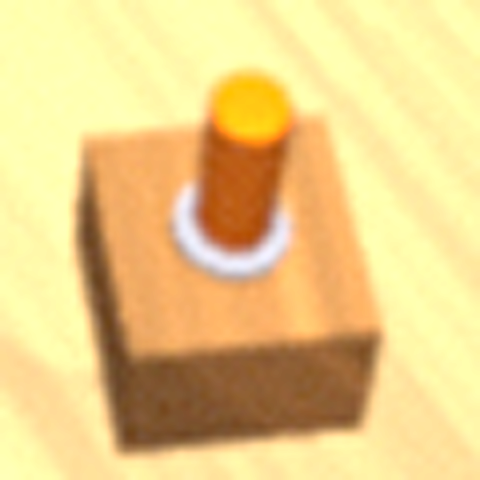

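Run:
```python
from bench import *
import bench
from h import *
print([n for n in dir(bench) if not n.startswith('_')], globals().get('nose_length'))
it=camera_info("top");s=camera_info("side")
Z=lambda u,v:(195+u/4,130+v/4)
tu=(385+213/5,195+158/5); su=(310+252/8,310+105/8)
print("pin top",onplane(it,*tu,96),onplane(s,*su,96),meet(it,tu,s,su))
print("collar top",onplane(it,385+178/5,195+166/5,48),onplane(s,310+233/8,310+222/8,48))
hu=Z(273,405);hs=(205+230/5,180+208/5)
print("hole",onplane(it,*hu,50),onplane(s,*hs,50),meet(it,hu,s,hs))
# tab corners: front-left(204,475) front-right(368,433)
a=onplane(it,*Z(205,473),50)-onplane(it,*Z(367,434),50);print("tab y",a,np.linalg.norm(a),np.degrees(np.arctan2(-a[0],a[1])))
a=onplane(it,*Z(133,522),4)-onplane(it,*Z(478,437),4);print("dock front",a,np.linalg.norm(a),np.degrees(np.arctan2(-a[0],a[1])))
for nm,p,z in(("gold",(152.5,230),58),("silver",(399,152),58),("dish",(152,178),16)): print(nm,onplane(it,*p,z))
p,d=snapshot("wrist");cv2.imwrite("pics/w0.png",p);print(camera_info("wrist"),sense()['tool_pos'])
```

```text
['PlanningError', 'camera_info', 'hand_in', 'nose_length', 'sense', 'snapshot'] 17.0
pin top [ 486.00332118 -318.80856816   96.        ] [ 485.24399623 -320.03008002   96.        ] (array([ 486.04667535, -319.27531458,   94.49757132]), np.float64(0.13761542670071814))
collar top [ 485.97066247 -318.14953534   48.        ] [ 485.7081961  -319.66199055   48.        ]
hole [487.2806462   51.47816685  50.        ] [486.7745612  50.5852153  50.       ] (array([487.28772514,  51.54096102,  49.01773263]), np.float64(0.12848620721433301))
tab y [-20.51085258  95.02158068   0.        ] 97.21006053142185 12.180677712023458
dock front [-46.63312433 211.07228474   0.        ] 216.16234100848195 12.45847300391642
gold [495.65468947 308.76782109  58.        ]
silver [ 667.65868326 -274.82881261   58.        ]
dish [626.88583688 323.70597143  16.        ]
{'fov_y': 64.96256831863923, 'cx': 286.03416067111283, 'cy': 211.3837194876081, 'origin': array([158.34749558, 583.61240268, 373.07412768]), 'orientation': array([1.64325973e+02, 3.15268488e-02, 6.82658912e+01])} [221.64452463 557.04543683 217.95344882]
```

View pics/w0.png

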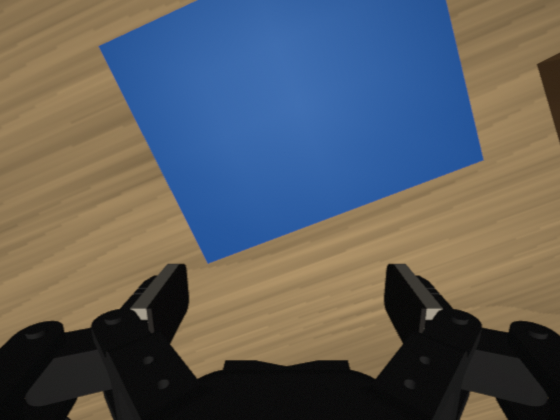

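Pin axis ≈ (486,-319), tray hole ≈ (487,51), tray yaw ≈ 12.4°. All heights and sizes agree. The wrist camera sits on tool +x, so yaw -167.6 keeps it away from the sticks and puts the jaws along the slide. I'll look down the hole on the way.

Call:
{"op": "jog_arm", "data": {
  "plan": [
    [[0,0,-10],[-0.05,-0.045,0],1],
    [[0,0,-20],[-0.1,-0.09,0],1],
    [[0,0,-30],[-0.145,-0.13,0],1],
    [[0,0,-34],[-0.19,-0.17,0],1],
    [[0,0,-34],[-0.235,-0.21,0],1],
    [[0,0,-34],[-0.28,-0.25,0],1],
    [[0,0,-34],[-0.325,-0.29,0.02],1],
    [[0,0,-34],[-0.37,-0.33,0.04],1],
    [[0,0,-34],[-0.41,-0.365,0.055],1],
    [[0,0,-34],[-0.423,-0.377,0.058],1],
    [[0,0,-34],[-0.423,-0.377,0.058],1],
    [[0,0,-34],[-0.423,-0.377,0.058],1]
  ]
}}

```text
time: 1.65
tool_pos: [475.3, 51.9, 161.2]
tcp_rot: [180.0, 0.0, -167.7]
ft_force: [0.5, 0.5, -0.0]
finger_gap: 85.3
```

Run:
```python
from bench import *
from h import *
i=camera_info("wrist");p,d=snapshot("wrist");cv2.imwrite("pics/w1.png",p);np.save("w1.npy",d)
import json;json.dump({k:np.array(v).tolist() for k,v in i.items()},open("w1.json","w"))
s=sense();print(s['time'],s['tool_pos'],s['tcp_rot'],s['joint_pos'],s['ft_force'],i)
u,v=proj(i,[487.2,51.3,50]);print(u,v)
u,v=int(u),int(v)
c=p[v-60:v+60,u-60:u+60];c=np.clip(cv2.resize(c,(600,600),interpolation=2).astype(float)*2,0,255).astype(np.uint8)
cv2.imwrite("pics/w1z.png",c)
```

```text
1.7 [475.34240719  52.08325003 161.31812429] [ 1.79984163e+02  4.12270650e-02 -1.67616578e+02] [ 8.72051575e-02 -9.81448960e+00  1.08363362e+02  2.45281202e-02
  8.14142197e+01 -1.02299877e+02] [ 0.08887002 -0.54445744 -0.58353647] {'fov_y': 64.96256831863923, 'cx': 286.03416067111283, 'cy': 211.3837194876081, 'origin': array([408.58010117,  38.17628195, 316.2783841 ]), 'orientation': array([ 1.64266028e+02, -7.01744071e-02,  1.02312071e+02])}
280.96667431336414 216.6325012534309
```

View pics/w1.png

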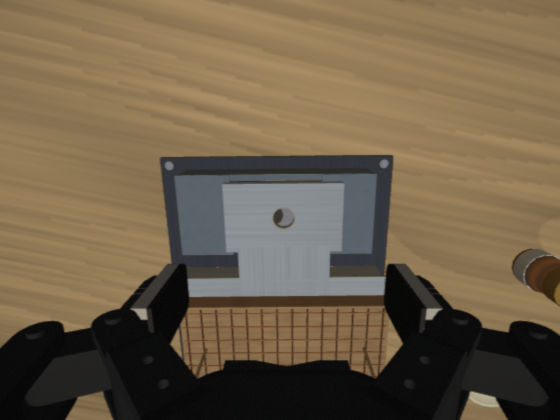

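View pics/w1z.png

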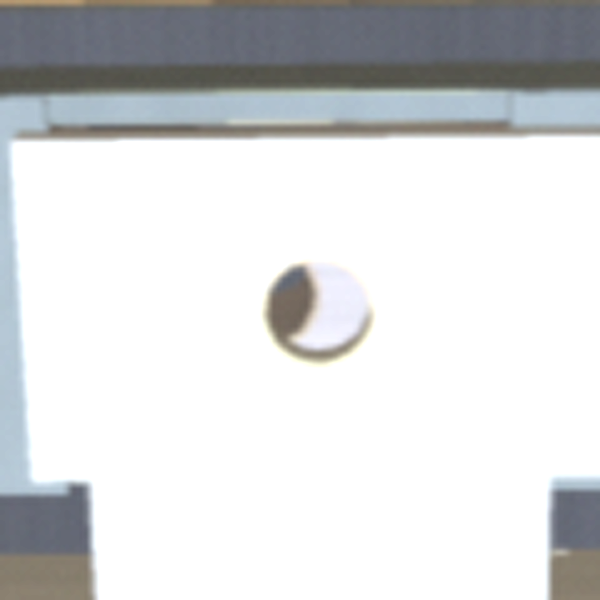

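Wrist view: tab hole at full-image pixel ~(284.5,219). The dark crescent on its left (-y of tray) ends near the hole's middle (zoom x≈317), so the socket hole is visible, about 9 mm off. Computing.

Run:
```python
from h import *
import json
i=json.load(open("w1.json"));i={k:np.array(v) if isinstance(v,list) else v for k,v in i.items()}
Z=lambda u,v:(280-60+u/5-.4,216-60+v/5-.4)
h=onplane(i,*Z(318.5,312),50);a=np.radians(12.4)
ux=np.array([np.cos(a),np.sin(a),0]);uy=np.array([-np.sin(a),np.cos(a),0])
print("hole",h)
for p in [(265,312),(372,312),(318,263),(318,361)]: q=onplane(i,*Z(*p),50)-h; print("rim",q@ux,q@uy)
e=onplane(i,*Z(317,305),40)-h; print("sock edge",e@ux,e@uy,"offset",e@uy-9)
# yaw from tab front edge
f1=onplane(i,*Z(15,137),50);f2=onplane(i,*Z(590,133),50);q=f2-f1;print(np.degrees(np.arctan2(-q[0],q[1])))
f1=onplane(i,223.5,183.5,50);f2=onplane(i,343.5,183,50);q=f2-f1;print(np.linalg.norm(q),np.degrees(np.arctan2(-q[0],q[1])))
print("pin delta in tool axes")
```

```text
hole [487.95810258  53.47453997  50.        ]
rim -0.017202821726410786 -9.023883708072534
rim 0.017204249911174765 9.02463287425938
rim -8.563876256440686 -0.05124468060081705
rim 8.708942916834438 -0.11799482593262728
sock edge 1.7558674844321105 -0.33637783592737275 offset -9.336377835927372
12.70290033068061
98.27550336727838 12.540814475428396
pin delta in tool axes
```

Call:
{"op": "jog_arm", "data": {
  "plan": [
    [[0,0,0],[0.01,-0.05,0],1],
    [[0,0,0],[0.02,-0.1,0],1],
    [[0,0,0],[0.03,-0.155,0],1],
    [[0,0,0],[0.04,-0.21,0],1],
    [[0,0,0],[0.05,-0.265,0],1],
    [[0,0,0],[0.06,-0.32,0],1],
    [[0,0,0],[0.066,-0.35,0],1],
    [[0,0,0],[0.069,-0.365,0],1],
    [[0,0,0],[0.069,-0.365,0],1],
    [[0,0,0],[0.069,-0.365,0],1]
  ]
}}

```text
time: 2.95
tool_pos: [486.2, -318.9, 160.8]
tcp_rot: [180.0, 0.0, -167.6]
ft_force: [0.0, 0.8, -0.3]
finger_gap: 85.2
```

Run:
```python
from bench import *
from h import *
i=camera_info("wrist");p,d=snapshot("wrist");cv2.imwrite("pics/w2.png",p)
s=sense();print(s['time'],s['tool_pos'],s['tcp_rot'],s['joint_pos'].round(1))
print(proj(i,[486,-319.3,96]),proj(i,[486,-319.3,48]))
h=cv2.cvtColor(p,cv2.COLOR_BGR2HSV)
m=cv2.inRange(h,(3,180,60),(20,255,255));k,l,st,c=cv2.connectedComponentsWithStats(m)
for j in range(1,k):
    if st[j,4]>60: print(st[j],c[j],onplane(i,*c[j],96))
u,v=290,210
cv2.imwrite("pics/w2z.png",np.clip(cv2.resize(p[v-70:v+70,u-70:u+70],(560,560),interpolation=2).astype(float)*1.6,0,255).astype(np.uint8))
```

```text
3.0 [ 486.17723184 -318.94864701  160.8875063 ] [ 1.79977253e+02  8.63318886e-03 -1.67606807e+02] [ -38.3    6.5   92.4    0.    81.1 -140.7]
[283.96103871 219.53638156] [284.23426849 202.64856626]
[273 195  28  40 859] [286.77299185 215.51338766] [ 482.72380737 -318.01151376   96.        ]
```

View pics/w2z.png

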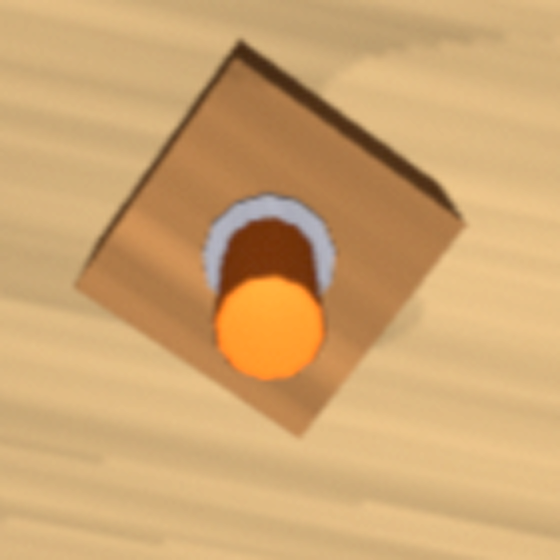

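Pin handle top seen at (287,222), 2 mm from predicted, with the same bias as the tab hole had, so the pin-to-hole vector is consistent: (1.0, 370.4). Descending and gripping.

Call:
{"op": "jog_arm", "data": {
  "plan": [
    [[0,0,0],[0,0.001,0.03],1],
    [[0,0,0],[0,0.001,0.06],1],
    [[0,0,0],[0,0.001,0.08],1],
    [[0,0,0],[0,0.001,0.089],1],
    [[0,0,0],[0,0.001,0.089],1],
    [[0,0,0],[0,0.001,0.089],-1],
    [[0,0,0],[0,0.001,0.089],-1],
    [[0,0,0],[0,0.001,0.089],-1],
    [[0,0,0],[0,0.001,0.089],-1],
    [[0,0,0],[0,0.001,0.089],-1],
    [[0,0,0],[0,0.001,0.089],-1],
    [[0,0,0],[0,0.001,0.089],-1]
  ],
  "force": 60
}}

```text
time: 4.5
tool_pos: [485.9, -319.6, 72.4]
tcp_rot: [-180.0, 0.0, -167.7]
ft_force: [-0.6, 1.7, 5.6]
finger_gap: 17.2
```

Run:
```python
from bench import *
from h import *
s=sense();print(s['time'],s['tool_pos'],s['finger_gap'],s['ft_force'],s['wrist_torque'])
p,d=snapshot("wrist");cv2.imwrite("pics/w3.png",p)
p,d=snapshot("side");cv2.imwrite("pics/s3.png",np.clip(cv2.resize(p[270:380,280:400],(600,550),interpolation=2).astype(float)*1.7,0,255).astype(np.uint8))
```

```text
4.5 [ 485.88554178 -319.6315613    72.3902409 ] 17.21695843985061 [-0.63956579  1.74934527  5.64463826] [0.40359301 0.2602136  0.03523174]
```

View pics/w3.png

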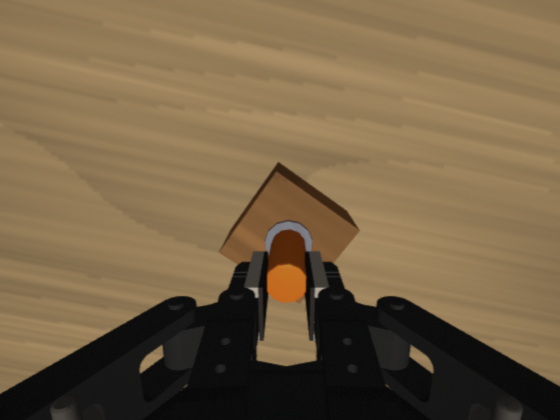

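View pics/s3.png

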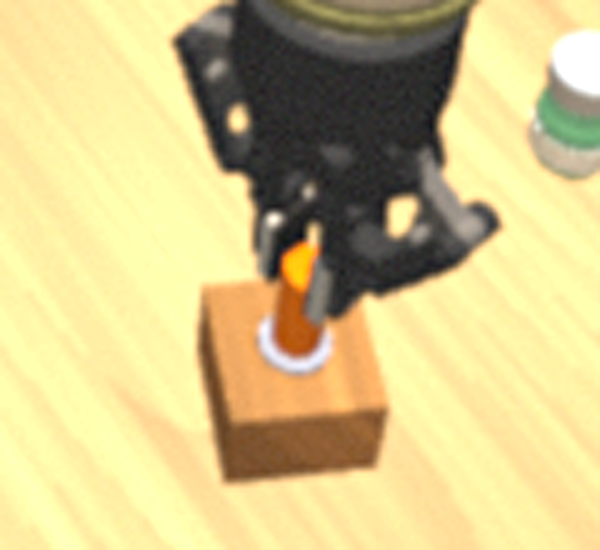

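Run:
```python
from bench import *
from h import *
i=camera_info("wrist");t=sense()['tool_pos']
for z in (96,87,72,55,48): print(z,proj(i,[t[0],t[1],z]))
p=cv2.imread("pics/w3.png")
h=cv2.cvtColor(p,cv2.COLOR_BGR2HSV)
m=cv2.inRange(h,(8,220,170),(20,255,255));k,l,st,c=cv2.connectedComponentsWithStats(m)
for j in range(1,k):
    if st[j,4]>60: print(st[j],c[j],onplane(i,*c[j],96))
cv2.imwrite("pics/w3z.png",cv2.convertScaleAbs(cv2.resize(p[210:350,220:360],(700,700),interpolation=2),alpha=1.7))
```

```text
96 [283.73098999 279.4983021 ]
87 [283.85382346 270.41646689]
72 [284.03041309 257.36010857]
55 [284.19713089 245.03363512]
48 [284.2574855  240.57124704]
```

View pics/w3z.png

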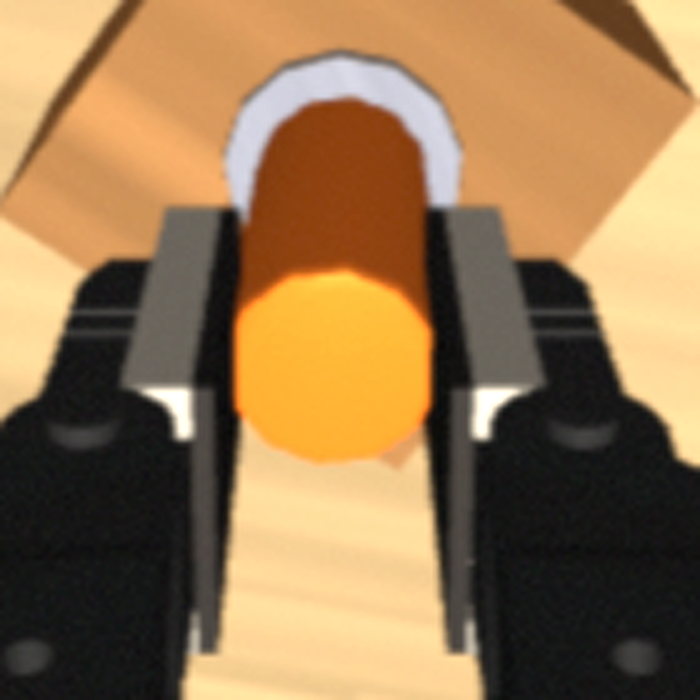

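Grip looks good: handle centred between pads, upright, TCP axis on pin axis. The same ~3 px camera bias is present, so true pin ≈ (485.9,-319.6). Lifting.

Call:
{"op": "jog_arm", "data": {
  "plan": [
    [[0,0,0],[0,0,-0.015],-1],
    [[0,0,0],[0,0,-0.04],-1],
    [[0,0,0],[0,0,-0.07],-1],
    [[0,0,0],[0,0,-0.08],-1],
    [[0,0,0],[0,0,-0.08],-1],
    [[0,0,0],[0,0,-0.08],-1]
  ]
}}

```text
time: 5.35
tool_pos: [484.9, -319.1, 150.3]
tcp_rot: [179.9, -0.1, -167.7]
ft_force: [0.4, -0.2, -0.9]
finger_gap: 16.8
```

Run:
```python
from bench import *
from h import *
s=sense();print(s['time'],s['tool_pos'],s['finger_gap'],s['ft_force'],s['wrist_torque'])
p,d=snapshot("wrist")
cv2.imwrite("pics/w4z.png",cv2.convertScaleAbs(cv2.resize(p[190:350,200:360],(640,640),interpolation=2),alpha=1.7))
p,d=snapshot("side");cv2.imwrite("pics/s4.png",np.clip(cv2.resize(p[240:370,270:400],(600,600),interpolation=2).astype(float)*1.7,0,255).astype(np.uint8))
```

```text
5.35 [ 484.85460398 -319.05880771  150.29318024] 16.79543606157333 [ 0.35120822 -0.19951471 -0.87211682] [ 0.04956768 -0.00544424  0.013044  ]
```

View pics/w4z.png

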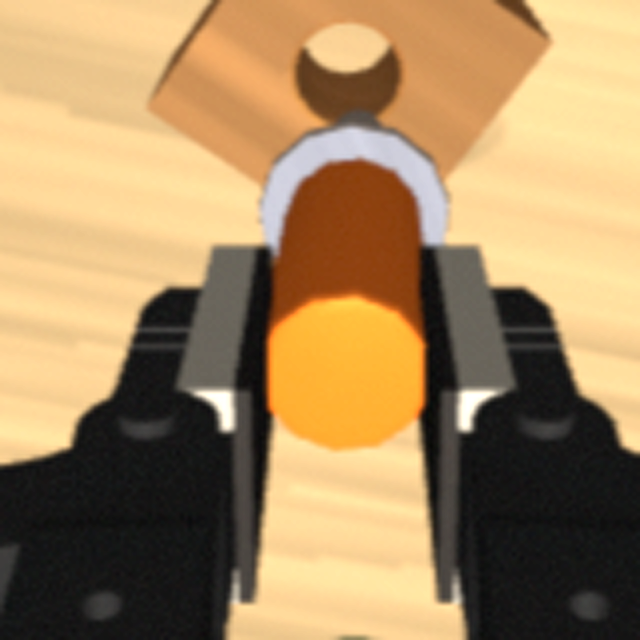

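View pics/s4.png

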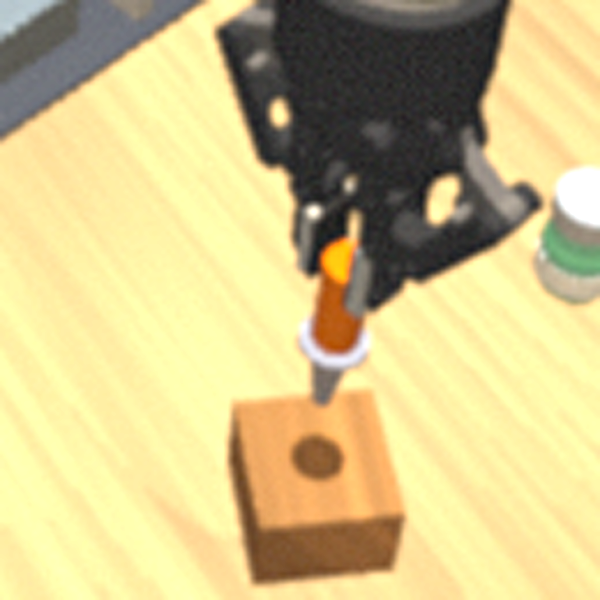

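Lifted out cleanly; pin near upright in the jaws. Carrying it over the tray hole.

Call:
{"op": "jog_arm", "data": {
  "plan": [
    [[0,0,0],[-0.007,0.03,0],-1],
    [[0,0,0],[-0.018,0.08,0],-1],
    [[0,0,0],[-0.03,0.13,0],-1],
    [[0,0,0],[-0.042,0.185,0],-1],
    [[0,0,0],[-0.054,0.24,0],-1],
    [[0,0,0],[-0.066,0.295,0],-1],
    [[0,0,0],[-0.075,0.335,0],-1],
    [[0,0,0],[-0.08,0.356,0],-1],
    [[0,0,0],[-0.081,0.361,0],-1],
    [[0,0,0],[-0.081,0.361,0],-1],
    [[0,0,0],[-0.081,0.361,0.01],-1],
    [[0,0,0],[-0.081,0.361,0.01],-1]
  ]
}}

```text
time: 6.95
tool_pos: [486.9, 49.5, 140.3]
tcp_rot: [180.0, -0.1, -167.8]
ft_force: [0.4, 0.2, -1.1]
finger_gap: 16.8
```

Run:
```python
from bench import *
from h import *
i=camera_info("wrist");p,d=snapshot("wrist")
s=sense();t=s['tool_pos'];print(s['time'],t,s['tcp_rot'],s['finger_gap'],s['ft_force'],s['wrist_torque'])
print("tip",proj(i,[t[0],t[1],t[2]-66.4]),"collar",proj(i,[t[0],t[1],t[2]-28]),"hole",proj(i,[487,51,50]))
cv2.imwrite("pics/w5z.png",cv2.convertScaleAbs(cv2.resize(p[170:330,200:360],(640,640),interpolation=2),alpha=1.5))
i=camera_info("side");print("side hole",proj(i,[487,51,50]),"tip",proj(i,[t[0],t[1],t[2]-66.4]))
p,d=snapshot("side");cv2.imwrite("pics/s5.png",np.clip(cv2.resize(p[150:270,190:310],(720,720)[:2],interpolation=2)[:600].astype(float)*1.4,0,255).astype(np.uint8))
```

```text
7.0 [487.22500639  49.61929377 140.85073289] [ 1.79987426e+02 -9.69179582e-02 -1.67773110e+02] 17.14878435127135 [ 0.74005825 -0.96180383 -1.13817526] [-0.03065627  0.01746736 -0.00498128]
tip [284.51657968 220.12405572] collar [284.30121591 239.29737421] hole [286.42978228 210.90520562]
side hole [251.00572984 221.4687193 ] tip [250.96001239 214.22523105]
```

View pics/w5z.png

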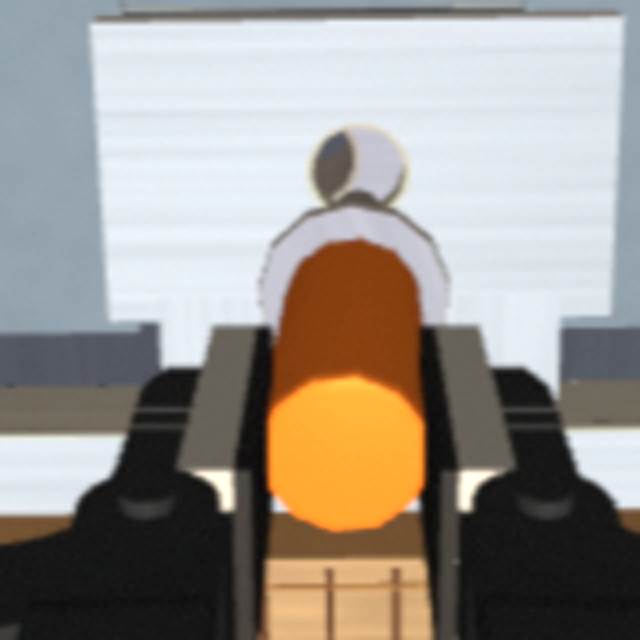

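View pics/s5.png

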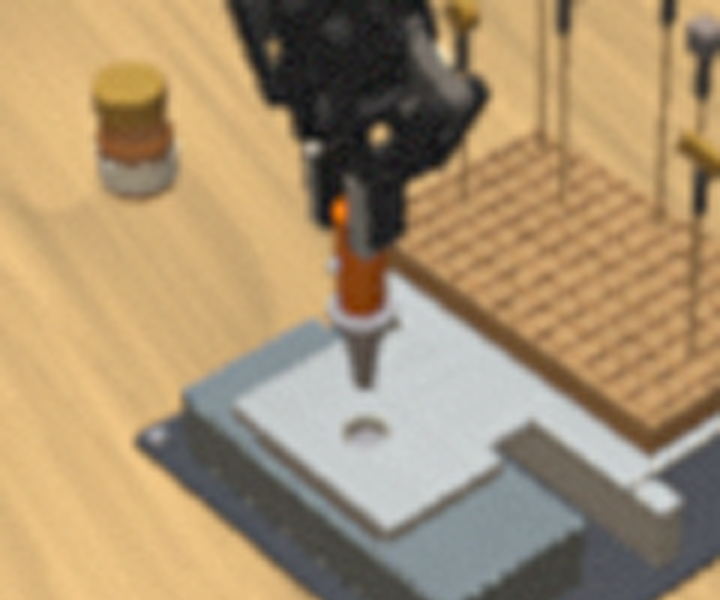

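Tip is aligned over the hole in both the wrist and side views (side: tip (250.7,214.7) vs predicted (251.0,214.2)). Descending into the tab hole to ~4 mm above the socket face.

Call:
{"op": "jog_arm", "data": {
  "plan": [
    [[0,0,0],[0,0,0.01],-1],
    [[0,0,0],[0,0,0.02],-1],
    [[0,0,0],[0,0,0.025],-1],
    [[0,0,0],[0,0,0.028],-1],
    [[0,0,0],[0,0,0.03],-1],
    [[0,0,0],[0,0,0.03],-1],
    [[0,0,0],[0,0,0.03],-1]
  ]
}}

```text
time: 7.92
tool_pos: [488.0, 50.4, 112.1]
tcp_rot: [-180.0, 0.0, -167.7]
ft_force: [-0.5, 0.6, -0.2]
finger_gap: 17.5
```

Run:
```python
from bench import *
from h import *
i=camera_info("wrist");p,d=snapshot("wrist")
s=sense();t=s['tool_pos'];print(s['time'],t,s['finger_gap'],s['ft_force'],s['wrist_torque'])
p,d=snapshot("side");cv2.imwrite("pics/s6.png",np.clip(cv2.resize(p[170:250,210:290],(640,640)[:2],interpolation=2)[:600].astype(float)*1.4,0,255).astype(np.uint8))
```

```text
7.975 [488.03277671  50.41999567 112.10514661] 16.8925011329817 [ 0.55025359  0.22515584 -0.56208387] [ 0.04599586 -0.06650403  0.00126325]
```

View pics/s6.png

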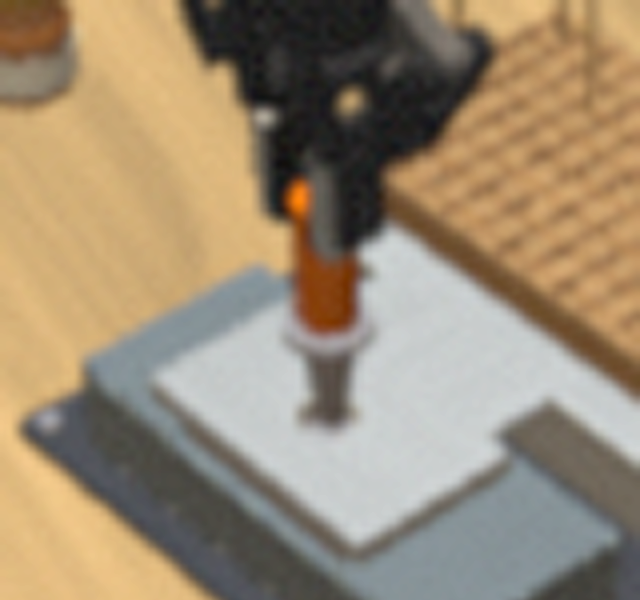

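Tip is inside the tab hole, no contact force. Now down to touch the socket face gently.

Call:
{"op": "jog_arm", "data": {
  "plan": [
    [[0,0,0],[0,0,0.003],-1],
    [[0,0,0],[0,0,0.005],-1],
    [[0,0,0],[0,0,0.006],-1],
    [[0,0,0],[0,0,0.007],-1],
    [[0,0,0],[0,0,0.007],-1]
  ]
}}

```text
time: 8.65
tool_pos: [488.2, 50.5, 105.3]
tcp_rot: [-180.0, 0.1, -167.7]
ft_force: [-1.0, 0.7, 3.5]
finger_gap: 17.3
```

Touching at about 4 N. Feeling sideways along -y.

Call:
{"op": "jog_arm", "data": {
  "plan": [
    [[0,0,0],[0,-0.001,0],-1],
    [[0,0,0],[0,-0.002,0],-1],
    [[0,0,0],[0,-0.003,0],-1],
    [[0,0,0],[0,-0.004,0],-1],
    [[0,0,0],[0,-0.004,0],-1]
  ]
}}

```text
time: 9.28
tool_pos: [488.7, 46.4, 104.8]
tcp_rot: [-180.0, 0.0, -167.7]
ft_force: [-1.4, 3.3, 4.7]
finger_gap: 16.6
```

Call:
{"op": "jog_arm", "data": {
  "plan": [
    [[0,0,0],[0,-0.001,0],-1],
    [[0,0,0],[0,-0.002,0],-1],
    [[0,0,0],[0,-0.002,0],-1]
  ]
}}

```text
time: 9.65
tool_pos: [489.0, 44.7, 104.7]
tcp_rot: [180.0, -0.0, -167.7]
ft_force: [-0.2, 4.0, 3.6]
finger_gap: 17.0
```

Call:
{"op": "jog_arm", "data": {
  "plan": [
    [[0,0,0],[0,-0.001,0],-1],
    [[0,0,0],[0,-0.002,0],-1],
    [[0,0,0],[0,-0.002,0],-1]
  ]
}}

```text
time: 10.02
tool_pos: [489.3, 42.2, 104.4]
tcp_rot: [-180.0, -0.0, -167.7]
ft_force: [-0.1, 2.9, 0.1]
finger_gap: 16.8
```

Fz fell to zero with the tip over the edge: hole found. Descending slowly while watching side forces.

Call:
{"op": "jog_arm", "data": {
  "plan": [
    [[0,0,0],[0,-0.001,0.001],-1],
    [[0,0,0],[0,-0.001,0.002],-1],
    [[0,0,0],[0,-0.001,0.003],-1],
    [[0,0,0],[0,-0.001,0.004],-1],
    [[0,0,0],[0,-0.001,0.005],-1],
    [[0,0,0],[0,-0.001,0.005],-1]
  ]
}}

```text
time: 10.78
tool_pos: [489.6, 41.6, 99.7]
tcp_rot: [180.0, -0.0, -167.7]
ft_force: [-0.9, 1.9, 1.7]
finger_gap: 17.0
```

Call:
{"op": "jog_arm", "data": {
  "plan": [
    [[0,0,0],[0,0,0.0015],-1],
    [[0,0,0],[0,0,0.003],-1],
    [[0,0,0],[0,0,0.0045],-1],
    [[0,0,0],[0,0,0.006],-1],
    [[0,0,0],[0,0,0.006],-1]
  ]
}}

```text
time: 11.4
tool_pos: [489.6, 41.6, 93.5]
tcp_rot: [180.0, -0.0, -167.7]
ft_force: [-1.3, 2.3, 1.2]
finger_gap: 16.8
```

Call:
{"op": "jog_arm", "data": {
  "plan": [
    [[0,0,0],[0,0,0.0015],-1],
    [[0,0,0],[0,0,0.003],-1],
    [[0,0,0],[0,0,0.0045],-1],
    [[0,0,0],[0,0,0.006],-1],
    [[0,0,0],[0,0,0.006],-1]
  ]
}}

```text
time: 12.02
tool_pos: [489.5, 41.6, 87.5]
tcp_rot: [180.0, -0.0, -167.7]
ft_force: [-1.8, 3.1, 0.5]
finger_gap: 16.9
```

Call:
{"op": "jog_arm", "data": {
  "plan": [
    [[0,0,0],[0,0,0.001],-1],
    [[0,0,0],[0,0,0.002],-1],
    [[0,0,0],[0,0,0.003],-1],
    [[0,0,0],[0,0,0.004],-1],
    [[0,0,0],[0,0,0.005],-1],
    [[0,0,0],[0,0,0.005],-1]
  ]
}}

```text
time: 12.78
tool_pos: [489.7, 41.6, 82.7]
tcp_rot: [-180.0, -0.0, -167.7]
ft_force: [-1.0, 2.0, 1.3]
finger_gap: 16.8
```

Call:
{"op": "jog_arm", "data": {
  "plan": [
    [[0,0,0],[0,0,0.001],-1],
    [[0,0,0],[0,0,0.002],-1],
    [[0,0,0],[0,0,0.003],-1],
    [[0,0,0],[0,0,0.004],-1],
    [[0,0,0],[0,0,0.005],-1],
    [[0,0,0],[0,0,0.005],-1]
  ]
}}

```text
time: 13.52
tool_pos: [489.9, 41.6, 78.0]
tcp_rot: [-180.0, 0.0, -167.7]
ft_force: [-1.4, 2.4, 2.2]
finger_gap: 17.0
```

Call:
{"op": "jog_arm", "data": {
  "plan": [
    [[0,0,0],[0,0,0.001],-1],
    [[0,0,0],[0,0,0.002],-1],
    [[0,0,0],[0,0,0.002],-1]
  ]
}}

```text
time: 13.9
tool_pos: [490.3, 41.5, 76.6]
tcp_rot: [-180.0, 0.1, -167.7]
ft_force: [-3.0, 2.5, 7.6]
finger_gap: 16.9
```

Run:
```python
from bench import *
from h import *
s=sense();t=s['tool_pos'];print(s['time'],t,s['finger_gap'],s['ft_force'],s['wrist_torque'])
p,d=snapshot("wrist");cv2.imwrite("pics/w7z.png",cv2.convertScaleAbs(cv2.resize(p[170:330,200:360],(560,560),interpolation=2),alpha=1.3))
p,d=snapshot("side");cv2.imwrite("pics/s7.png",np.clip(cv2.resize(p[170:250,210:290],(640,640)[:2],interpolation=2)[:600].astype(float)*1.4,0,255).astype(np.uint8))
```

```text
13.9 [490.32710363  41.52240608  76.56529435] 16.92913161683576 [-2.99708864  2.4559841   7.56100756] [4.10792186e-01 5.99318770e-01 5.32335219e-04]
```

View pics/s7.png

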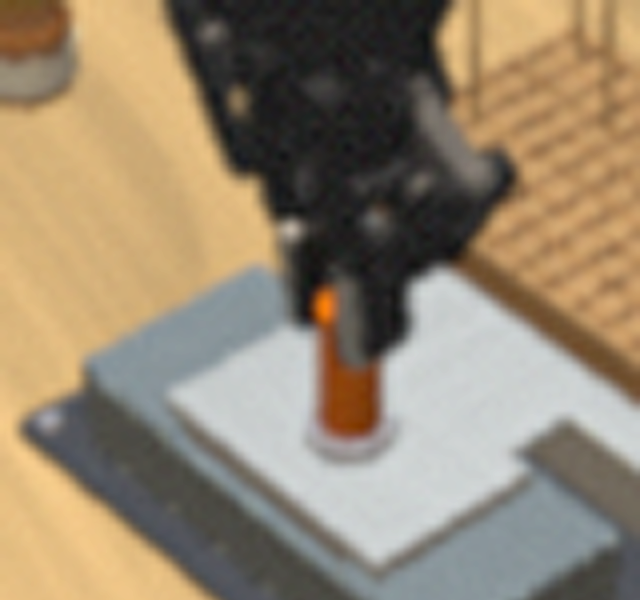

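View pics/w7z.png

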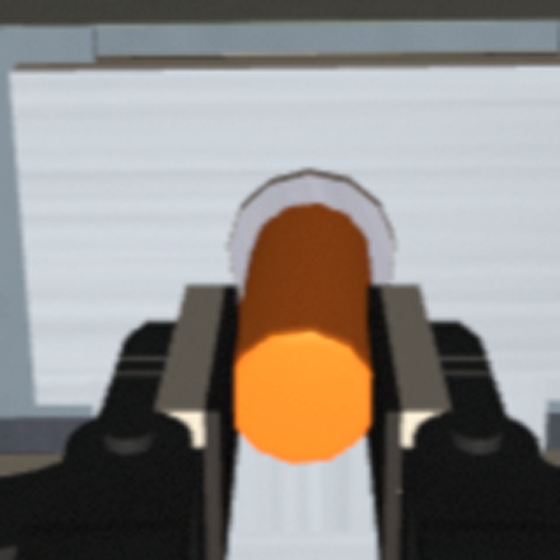

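Collar meets the tab (Fz 7.6 N; slight moment from a ~1° tilt). Press to ~15 N, well under 35.

Call:
{"op": "jog_arm", "data": {
  "plan": [
    [[0,0,0],[0,0,0.001],-1],
    [[0,0,0],[0,0,0.002],-1],
    [[0,0,0],[0,0,0.002],-1]
  ]
}}

```text
time: 14.38
tool_pos: [490.8, 41.4, 75.3]
tcp_rot: [-180.0, 0.1, -167.7]
ft_force: [-3.4, 1.2, 12.7]
finger_gap: 16.5
```

Call:
{"op": "jog_arm", "data": {
  "plan": [
    [[0,0,0],[0,0,-0.001],-1],
    [[0,0,0],[0,0,-0.0015],-1],
    [[0,0,0],[0,0,-0.0015],0],
    [[0,0,0],[0,0,-0.0015],0],
    [[0,0,0],[0,0,-0.0015],0],
    [[0,0,0],[0,0,-0.0015],0],
    [[0,0,0],[0,0,-0.0015],0]
  ]
}}

```text
time: 15.25
tool_pos: [489.7, 41.6, 75.2]
tcp_rot: [-180.0, -0.0, -167.7]
ft_force: [1.0, 0.0, -0.7]
finger_gap: 42.4
```

Run:
```python
from bench import *
from h import *
i=camera_info("wrist")
s=sense();t=s['tool_pos'];print(s['time'],t,s['finger_gap'],s['ft_force'],s['wrist_torque'])
p,d=snapshot("wrist");cv2.imwrite("pics/w8z.png",cv2.convertScaleAbs(cv2.resize(p[170:330,200:360],(560,560),interpolation=2),alpha=1.3))
p,d=snapshot("side");cv2.imwrite("pics/s8.png",np.clip(cv2.resize(p[170:250,210:290],(640,640)[:2],interpolation=2)[:600].astype(float)*1.4,0,255).astype(np.uint8))
```

```text
15.25 [489.70409035  41.57900626  75.19289723] 42.44454292151101 [ 0.95210023  0.00615237 -0.72014146] [ 0.03851286 -0.01239491 -0.06512785]
```

View pics/s8.png

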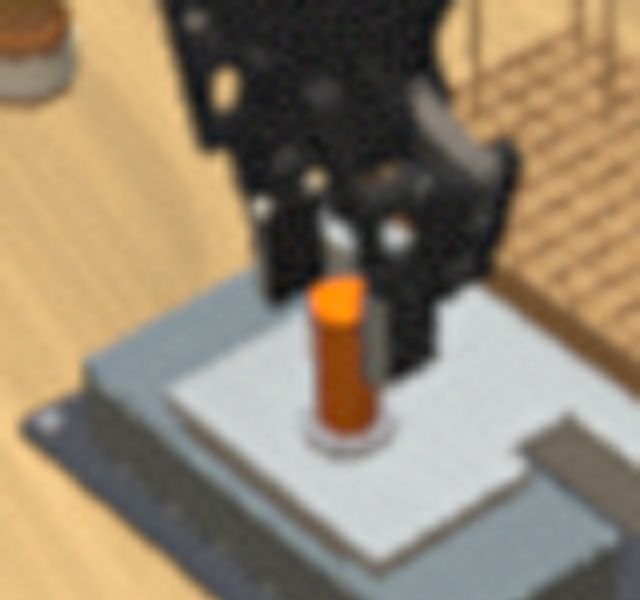

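View pics/w8z.png

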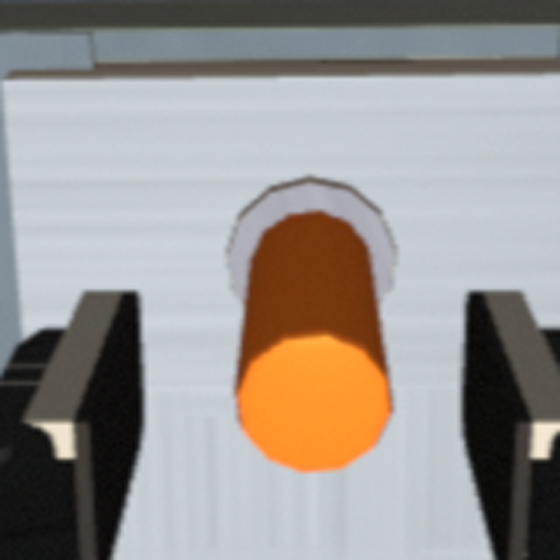

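Pin stands free, pads clear by ~11 mm each side. Withdraw straight up, then back towards the robot.

Call:
{"op": "jog_arm", "data": {
  "plan": [
    [[0,0,0],[0,0,-0.02],0],
    [[0,0,0],[0,0,-0.05],0],
    [[0,0,0],[0,0,-0.09],0],
    [[0,0,0],[0,0,-0.13],0],
    [[0,0,0],[0,0,-0.15],0],
    [[0,0,0],[0.04,0,-0.15],0],
    [[0,0,0],[0.08,0,-0.15],0],
    [[0,0,0],[0.08,0,-0.15],0],
    [[0,0,0],[0.08,0,-0.15],0]
  ]
}}

```text
time: 16.48
tool_pos: [411.8, 24.6, 225.0]
tcp_rot: [-180.0, 0.0, -167.7]
ft_force: [0.6, -0.6, 0.3]
finger_gap: 42.5
```

Run:
```python
from bench import *
from h import *
s=sense();print(s['time'],s['tool_pos'],s['ft_force'])
T,dt=snapshot("top");S,ds=snapshot("side");it=camera_info("top");si=camera_info("side")
iw=camera_info("wrist");W,dw=snapshot("wrist")
cv2.imwrite("pics/t9.png",T);cv2.imwrite("pics/w9.png",W)
z=lambda p,y,x,n,k:cv2.convertScaleAbs(cv2.resize(p[y:y+n,x:x+n],(k,k),interpolation=2),alpha=1.7)
cv2.imwrite("pics/z9.png",np.hstack([z(S,170,210,80,400),z(T,195,230,70,400)]))
for n,P,D,i in(("top",T,dt,it),("side",S,ds,si),("wrist",W,dw,iw)):
    h=cv2.cvtColor(P,cv2.COLOR_BGR2HSV);m=cv2.inRange(h,(8,200,130),(20,255,255));k,l,st,c=cv2.connectedComponentsWithStats(m)
    for j in range(1,k):
        if st[j,4]>12:
            u,v=c[j]; dd=np.median(D[l==j]); print(n,st[j],c[j],atdepth(i,u,v,dd).round(1),onplane(i,u,v,102).round(1))
for nm,P in(("gold",[495.7,308.8,58]),("silver",[667.7,-274.8,58]),("dish",[626.9,323.7,16])): print(nm,proj(it,P).round(1))
T0=cv2.imread("pics/top0.png")
d=cv2.absdiff(T,T0).max(2);
for nm,(u,v) in dict(gold=(152,230),silver=(399,154),dish=(152,178)).items(): print(nm,"diff",d[v-20:v+20,u-20:u+20].mean(),"bg",d[280:320,150:190].mean())
```

```text
16.475 [411.80478739  24.59091442 225.02491106] [ 0.60548405 -0.58283255  0.28857014]
side [250 205   6   6  30] [252.5 207.5] [488.1  41.2 101.6] [487.9  40.7 102. ]
wrist [279 275  18  17 248] [287.51612903 283.12096774] [489.3  44.  102.2] [489.4  44.1 102. ]
gold [152.5 230. ]
silver [399. 152.]
dish [152. 178.]
gold diff 3.270625 bg 3.05125
silver diff 3.07375 bg 3.05125
dish diff 2.646875 bg 3.05125
```

View pics/z9.png

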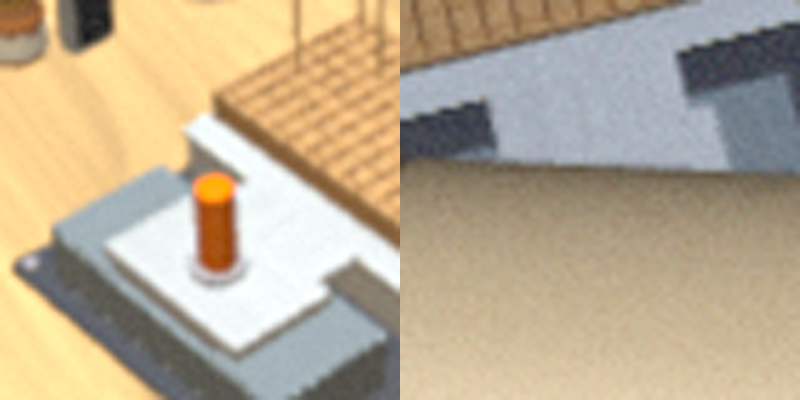

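View pics/w9.png

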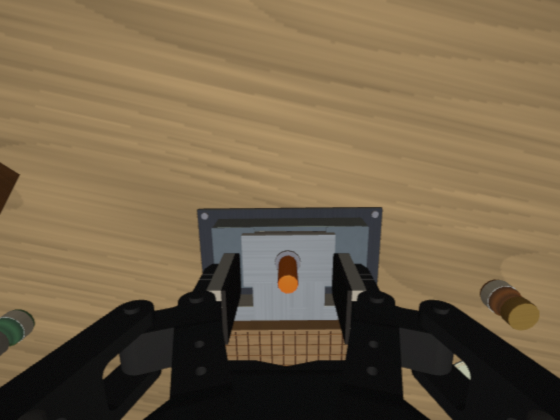

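Pin top measures z = 101.6 (side) and 102.2 (wrist), against 102 for fully home. It stands upright with the collar flat on the tab, and the jars and dish are unchanged. Handing in.

Run:
```python
from bench import *
print(hand_in())
```

```text
the job is handed in; nothing more can be done
None
```

The pin is fully home: the tray is in line, the collar is flat on the tab, and the gripper has let go and backed clear. I handed the job in at about 16.5 s; no verdict is reported.

**What I did:**
- I lifted the pin from its holder and lowered it through the tab's hole until it touched the socket face at about 4 N.
- I then slid it about 8 mm towards -y. The side force was up to 4 N, which is the tray's friction. Fz then fell to zero as the tip found the hole.
- I lowered it until the collar landed, pressed to about 13 N, eased off, released and backed away.

**Last checks:**
- **Pin height:** the handle top measures z = 101.6 mm in the side view and 102.2 mm in the wrist view, against 102 for fully home. The side picture shows the pin upright with its collar on the tab.
- **Jars and dish:** the top view around all three shows no change from the start beyond picture noise.
- **Gripper:** nothing touching it; residual force was under 1 N.

**What disagreed or was not checked:**
- The wrist camera reads about 2–3 mm towards +y compared with the fixed cameras, so I allowed for that.
- The finger gap read 17 mm on the 20 mm handle, though the pictures showed a sound grip.
- The pin sat about 1° off upright in the jaws, but stood straight once released.
- The arm blocked the top camera's view of the pin in the last picture, so only the side and wrist views confirm it.

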